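Back off the ratchet bench clamp to the green clip

TASK

The next board is wider, so open the blue ratchet clamp: throw the yellow holding pawl up and back off the ratchet wheel so that it stays clear, then turn the crank backwards until the sliding jaw's red pointer stands over the green clip. Then flip the pawl down onto the teeth again, let go of everything, and leave the other things on the bench, and the block between the jaws, where they are.

Things in the scene. Friction and masses are not known exactly. Their poses are not given: they have to be found in the camera images.
- clamp: blue ratchet bench clamp bolted down, bed 90 (x) x 430 (y) x 20 mm high, from y = -80 to 350 mm. Origin on the bench straight under the ratchet wheel's axis; z up, y along the bed from wheel to jaws, x across it, away from the crank handle. Fixed jaw (y = 300 to 335 mm) 110 mm tall; sliding jaw, 30 mm thick, 100 mm tall, between it and the wheel.
- wheel (a point): centre of the steel ratchet wheel (100 mm across over its 16 saw teeth, 14 mm thick), 85 mm above the bench; its axis lies level along the clamp's x. With the pawl down the teeth block backward turning after at most one tooth (0.39 rad); winding forwards clicks under the pawl. A 25 mm radius pinion on its shaft drives the sliding jaw.
- crank (a joint): turn of wheel and crank (one rigid part), rad. Growing = backwards: the handle goes over the top towards the clamp's +y and the jaw opens, towards the wheel, 25 mm per rad. The handle's angle from straight up, towards +y, is crank - 0.17. Stays where it is left; 3 to 4 N at the handle turns it. Stops at -0.6 and 2.1.
- handle (a point): middle of the red crank handle, 75 mm from the wheel's axis: a bar of 18 mm diameter along the clamp's x, from x = -40 to -112 mm (this point at x = -78 mm), free on all sides; the dark crank arm is at its wheel end
- pawl (a joint): turn of the yellow holding pawl, rad. 0 = down, nose at the root of the teeth (up to 0.2 on a tooth's tip); growing = nose lifting up and over towards the clamp's +y; stop at 1.9. Held only by its weight (0.12 kg): let go below about 0.8 it falls back onto the wheel, above about 1.0 it falls back against its stop and stays there.
- pawl_pivot (a point): the pawl's pivot, level along the clamp's x, at y = 55 mm, z = 131 mm of the clamp, between two blue cheeks whose tops are 10 mm above it
- pawl_lever (a point): middle of the top edge of the pawl's thumb lever: a yellow upright 6 mm thick (y), 28 mm wide (x) over its top 18 mm, 14 mm below. Pawl down: it stands 15 mm from the pivot on the wheel's side, this point 47 mm above the pivot; pushing it towards +y lifts the nose. Pawl thrown back: it lies level, pointing to +y.
- pawl_nose (a point): the pawl's nose, at the end of its arm (14 mm wide, 10 mm thick), 50 mm from the pivot. Pawl down: the arm is level and points from the pivot to the clamp's -y; thrown back it stands up, leaning 0.33 rad towards +y, and can be pushed over to -y
- pointer (a point): tip of the sliding jaw's red pointer (3 mm wide), which reaches from the jaw towards the clamp's -x, over a white scale ledge, 46 mm above the bench; moves along the clamp's y with the jaw
- clip: green marker clip, 46 x 8 (along y) x 7 mm, fixed on the white scale ledge (its underside 30 mm above the bench) under the pointer's path; origin at the centre of its underside, axes as the clamp's. Marks the opening for the next board.
- block: wooden block, 70 x 56 x 110 mm, standing loose between the jaws; origin at the centre of its underside. Bystander.
- glue: white glue bottle with orange cap, 54 mm across, 130 mm tall, standing on the bench; origin at the centre of its underside. Bystander.
- screwdriver: orange screwdriver lying on the bench behind the clamp; origin at its middle. Bystander.
- tape: black ring (roll core), 90 mm across, 25 mm tall, lying flat on the bench; origin at the centre of its underside. Bystander.
- spray: aluminium can with green band and red cap, 66 mm across, 190 mm tall; origin at the centre of its underside. Bystander.
- hammer: hammer lying on the bench; origin at its middle. Bystander.
- jar: amber jar with steel lid, 72 mm across, 80 mm tall; origin at the centre of its underside. Bystander.

How it is judged:
By the outcome, as a careful person would: the job done as asked, in the order asked, and still so for the second after the job is handed in, with the robot touching nothing.
It also fails if it takes over 64 s, if anything falls off the work surface, if the arm or the gripper's body presses on something with over 40 N, if the wrist force passes 120 N, or if a joint passes its speed limit or range.

ROBOT

A 6-joint arm with a two-finger parallel gripper is mounted at the origin on the work surface. World frame = base frame: x ahead of the robot, y to its left, z up, the work surface at z = 0. Lengths are in mm, angles in rad, forces in N, time in s.
With the tool pointing down it reaches from about 350 to 875 mm from the base axis. Payload 4.2 kg.
Tool frame: the origin (TCP) lies midway between the tips of the shut fingers; the grasp point (between the pads) lies 19 mm behind it; z points along the fingers, y is the line along which they close (so a half turn about z gives the same grasp; the last joint's range is limited). The gripper opens to 85 mm and grips with 20 to 120 N. Pads are 22 mm wide; open, the fingers measure 114 mm over their backs; the gripper's body (76 mm by 85 mm) begins 54 mm behind the grasp point. The pads swing forward as they close: fully open they stand 13 mm farther back than shut.
Start: joints at [1.6, 0.385, 0.008, 0, -1.194, -0.259], TCP at [142.333, 608.556, 208.412] pointing down, gripper open.
Joint ranges: [-3.14, 3.14], [-1.21, 2.06], [-1.07, 1.41], [-3.16, 2.05], [-2.99, -0.16], [-3.1, 3.1]. Speed limits (rad/s): [2.79, 2.79, 3.14, 3.14, 3.14, 3.14].

INTERFACE

Orientations are given as a unit quaternion [x, y, z, w].
In Python, from bench import arm gives the robot as it stands.
- The arm moves only by the tool send_rows, never from a script. Its argument "targets" is a list of rows, each an object of numbers: "gripper": the gripper command: -1 is fully open, 1 is shut, values between are in proportion; "x", "y", "z": the shift along the tool's x, y, z in cm; "ax", "ay", "az": the turn, a rotation vector about the tool's x, y, z in degrees. A call has 1 to 5 rows; each row shifts and turns the commanded pose from where the row before left it, along the tool's axes as they then stand; what a row does not reach is not made up. A row lasts 1/12 s, in which the tool goes at most 41.7 mm and 7.16 degrees, less where a joint would pass 70% of its speed; a pose out of reach is approached as far as the arm can. A call is refused whole if a number of a shift passes 4.17 or a number of a turn 7.16, either way. A call with a gripper value outside its range is refused whole. The fingers move at their own pace and stop on an object; the grip force is fixed at half the most. Time passes only in rows, so rows that do not move let the fingers close. It gives the time, the measured TCP pose, the force, the opening and the grip force at its end, in the units of the state.
- arm.read_state(): the state, without advancing time (a new reading comes with each control period).
- arm.get_image(name): name is "side" or "top" or "wrist"; returns (picture, depth): 384x512x3 uint8, red, green, blue; 384x512 float32, mm along the optical axis (not along the pixel's ray), 0 where there is no reading.
- arm.camera_model(name): a dict with "fx", "fy", "cx", "cy" (pixels), "cam_to_world" (4x4, takes a point from camera to world coordinates). Camera axes: x right, y down, z forward; pixel columns grow to the right and rows downward; lengths in mm; the calibration is good to about 2 mm. The wrist camera is an equidistant fisheye: a pixel r from the principal point sees the ray r / f radians off the axis. A picture is of the moment at which its call begins: read the wrist's pose just before it. camera_model takes no time and is no camera call; for the wrist camera it gives the pose at the moment of the call.
- arm.job_done(): hands the job in; it is judged then, once.
Trained networks look in the newest picture that a camera, given by its name, has taken for a name from the list of things; names that differ only in an ending like _2 or _b are one class to them, and where a whole thing is asked for, a point or a joint stands for the part that bears it (a point fixed in the world has none). Each returns a list of dicts, best first, with "score" (0 to 1); they miss things now and then, are a little off and sometimes report something else, mostly with a low value. They report only what shows in the picture. A call takes as long as a camera call.
- arm.boxes_of(camera, thing): "rect" ([left, top, width, height] in pixels, round what is visible of it).
The state is a dict: "clock": time; "joints": joint angles; "joint_vel": joint speeds; "joint_efforts": joint torques, N m; "position": TCP position; "ee_rot": TCP orientation; "contact_force": force on the tool from outside, world axes, zero at the start; "wrist_torque": the same for the moment, N m; "gripper_width": finger opening in mm; "grasp_force": force on a finger pad.
Only numpy, scipy, OpenCV 4.12 (cv2) and the standard library are available. Lean on these libraries where they do the work, as an engineer would, in place of code of your own. Each camera call takes 0.05 s, during which the arm holds its last target. There are 200 camera calls.

## Working session

There is one attempt and no reset: what is moved stays moved. The work goes in short steps, Python scripts to look and compute and a tool call to move; the robot and the scene stay as the last step left them, time stands still between calls to the robot, and variables do not carry over. Pictures are saved under pics/ and viewed, at most 13 in all, crops included, and the job is handed in when it is done.

Besides the shell and the picture viewer there is one more tool, called after "Emit:" as name(argument=value, ...), one argument or row to a line, values as JSON. send_rows: Moves the arm, as the interface text tells. Its arguments: {"type":"object","properties":{"targets":{"type":"array"}},"required":["targets"]}

```bash
mkdir -p pics; ls; python3 - <<'E'
from bench import arm
import cv2,numpy as np
s=arm.read_state(); print(s)
ims=[]
for n in ("side","top"):
    p,d=arm.get_image(n); np.savez(f"pics/{n}0.npz",p=p,d=d)
    m=arm.camera_model(n); print(n,m['fx'],m['cx'],m['cy'],np.round(m['cam_to_world'],3).tolist())
    cv2.imwrite(f"pics/{n}0.png",cv2.resize(p[:,:,::-1],None,fx=1.5,fy=1.5))
    for t in ("clamp","handle","pawl_lever","clip","pointer","wheel","block","glue","spray"):
        b=arm.boxes_of(n,t); print(n,t,[(np.round(x['rect']).tolist(),round(x['score'],2)) for x in b[:2]])
E
```

```text
pics
{'clock': 0.0, 'joints': array([ 1.59957014e+00,  3.85539184e-01,  6.62044336e-03, -4.87655051e-04,
       -1.19398237e+00, -2.58612553e-01]), 'joint_vel': array([ 0.00018822,  0.00017592,  0.00092006,  0.0010449 , -0.00011136,
        0.00024308]), 'joint_efforts': array([-2.70071387e-04, -3.92284191e+01,  1.88407284e+01,  4.18643430e+00,
       -4.69420978e-03, -2.85169712e-06]), 'position': array([142.22270711, 607.95507157, 207.33169057]), 'ee_rot': array([ 9.93393138e-01, -1.14755887e-01, -7.35894871e-05,  1.07399610e-03]), 'contact_force': array([-0.19132303, -0.06002374,  0.07374997]), 'wrist_torque': array([-0.01986513, -0.00296642, -0.00613999]), 'grasp_force': 0.0, 'gripper_width': 85.45919571601894}
side 421.3861677779085 252.84953954847123 193.575123865174 [[-0.917, -0.264, 0.299, 198.343], [-0.399, 0.602, -0.692, 805.675], [0.002, -0.754, -0.657, 867.334], [0.0, 0.0, 0.0, 1.0]]
side clamp [([199.0, 148.0, 110.0, 128.0], 0.56)]
side handle [([257.0, 149.0, 51.0, 37.0], 0.77)]
side pawl_lever [([262.0, 154.0, 12.0, 20.0], 0.58)]
side clip [([258.0, 222.0, 13.0, 5.0], 
[... 340 characters left out ...]
.0, 70.0], 0.62)]
top 378.7981181887982 257.18640869150386 189.36465880062468 [[-0.02, -0.982, 0.189, 301.269], [-1.0, 0.019, -0.009, -3.222], [0.005, -0.19, -0.982, 1431.289], [0.0, 0.0, 0.0, 1.0]]
top clamp [([200.0, 180.0, 109.0, 42.0], 0.58)]
top handle [([282.0, 184.0, 22.0, 34.0], 0.77)]
top pawl_lever [([274.0, 185.0, 14.0, 6.0], 0.53)]
top clip [([198.0, 179.0, 114.0, 44.0], 0.39)]
top pointer [([226.0, 181.0, 50.0, 28.0], 0.97), ([341.0, 163.0, 23.0, 21.0], 0.62)]
top wheel [([197.0, 180.0, 112.0, 39.0], 0.86)]
top block [([207.0, 179.0, 20.0, 26.0], 0.96)]
top glue [([297.0, 156.0, 17.0, 20.0], 0.8), ([220.0, 157.0, 46.0, 13.0], 0.53)]
top spray [([118.0, 172.0, 33.0, 26.0], 0.72)]
```

```bash
python3 - <<'E'
import cv2,numpy as np
a=np.load('pics/side0.npz')['p'][120:350,110:330,::-1]; b=np.load('pics/top0.npz')['p'][140:250,110:380,::-1]
a=cv2.resize(a,None,fx=2.6,fy=2.6,interpolation=2); 
cv2.imwrite('pics/a.png',a); cv2.imwrite('pics/b.png',cv2.resize(b,None,fx=2.9,fy=2.9,interpolation=2))
E
```

```text
(no output)
```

View pics/a.png

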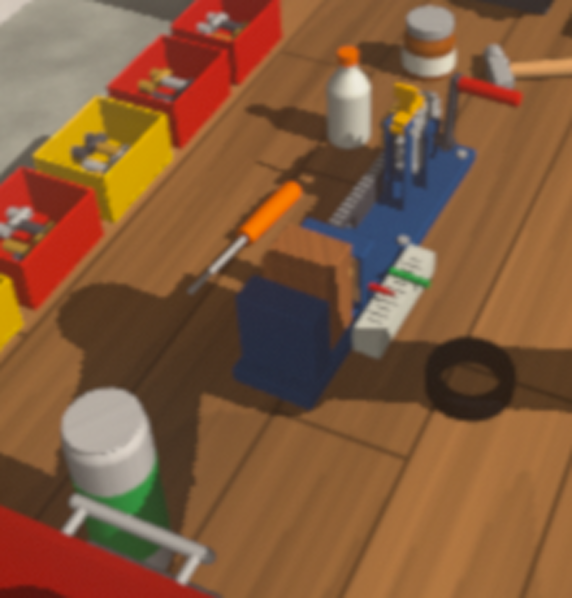

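View pics/b.png

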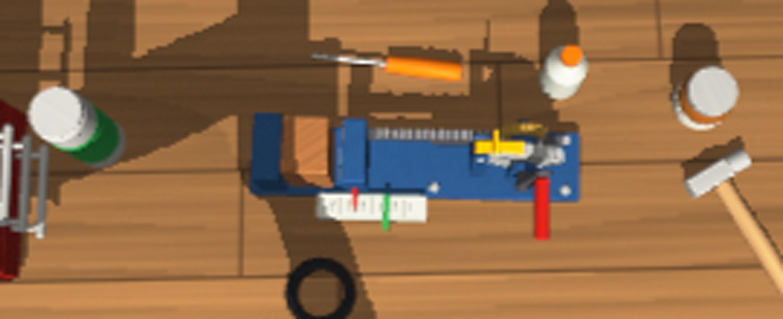

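The side view shows the clamp with the pawl down (yellow, crop ~(405,105)), the crank handle (red, ~(490,90)), the pointer (~(380,289)) and the clip (~(410,276)). In the top view the clamp runs along world y, with its +y to the left. The handle is at (542,208), the clip at (387,211) and the pointer at (355,199).

```bash
cat > h.py <<'E'
import numpy as np,cv2
from bench import arm
def world(n,d,m=None,M=None):
    M=M or arm.camera_model(n); T=np.array(M['cam_to_world'])
    v,u=np.indices(d.shape); x=(u-M['cx'])/M['fx']; y=(v-M['cy'])/M['fy']
    if n=='wrist':
        r=np.hypot(x,y)+1e-9; k=np.tan(np.minimum(r,1.5))/r; x=x*k;y=y*k
    P=np.stack([x*d,y*d,d],-1)@T[:3,:3].T+T[:3,3]
    P[d<=0]=np.nan
    return P
def hsv(p): 
    return cv2.cvtColor(p,cv2.COLOR_RGB2HSV)
def mask(p,c):
    h=hsv(p).astype(int); H,S,V=h[...,0],h[...,1],h[...,2]
    return {'blue':(H>100)&(H<125)&(S>110)&(V>40),'red':((H<6)|(H>174))&(S>160)&(V>90),
     'green':(H>45)&(H<80)&(S>120)&(V>70),'yellow':(H>20)&(H<33)&(S>150)&(V>120)}[c]
E
python3 - <<'E'
from h import *
for n in ("side","top"):
    z=np.load(f'pics/{n}0.npz'); P=world(n,z['d'])
    for c in ('blue','red','green','yellow'):
        m=mask(z['p'],c)&(P[...,0]>250)&(P[...,0]<700)&(abs(P[...,1])<400)
        k,l,st,ce=cv2.connectedComponentsWithStats(m.astype(np.uint8))
        for i in range(1,k):
            if st[i,4]<4: continue
            q=P[l==i]; print(n,c,st[i],np.round(np.nanmedian(q,0),1),np.round(np.nanmin(q,0)),np.round(np.nanmax(q,0)))
        if c=='blue':
            q=P[m]; q=q[(q[:,2]>12)&(q[:,2]<28)]; print(n,'bed',cv2.minAreaRect(q[:,:2].astype(np.float32)),len(q))
E
```

```text
side blue [275 167   2   5   9] [ 528.9 -124.5  106.6] [ 527. -129.   98.] [ 532. -117.  109.]
side blue [267 173   1   6   6] [536.7 -77.7 111.8] [536. -82. 103.] [538. -77. 122.]
side blue [228 178  64  60 936] [527.5 -55.7  21.9] [ 501. -204.    8.] [591.  94. 104.]
side bed ((543.3135986328125, -56.7528076171875), (302.11712646484375, 76.89635467529297), 83.69618225097656) 695
side red [286 150  24  11 129] [ 470.9 -139.7  165.4] [ 435. -379.    1.] [ 555. -132.  171.]
side red [252 229   7   4  14] [506.3  80.8  49.9] [496.  76.  45.] [514.  84.  51.]
side green [259 223  13   6  22] [490.6  41.9  38.4] [474.  37.  35.] [511.  47.  41.]
side green [273 228   2   2   4] [466.4  42.5  38.3] [466.  40.  34.] [468.  47.  41.]
side yellow [264 153   4   3   8] [548.1 -91.6 176.1] [543. -95. 175.] [552. -88. 183.]
side yellow [262 157  10  11  41] [544.2 -89.7 144.6] [ 537. -123.  138.] [555. -72. 168.]
top blue [ 196  179   99   30 1404] [536.6  30.4  22.2] [ 500. -150.   11.] [600. 216. 142.]
top blue [273 187   6   1   6] [557.5 -78.7 140.4] [557. -88. 134.] [559. -70. 144.]
top blue [287 187   8   2  11] [ 562.8 -136.1  108. ] [ 559. -147.  102.] [ 564. -122.  111.]
top blue [296 186  14  23 138] [ 532.9 -196.8   19.5] [ 498. -211.   12.] [ 584. -162.   57.]
top bed ((548.96142578125, 1.711456298828125), (426.00494384765625, 87.81354522705078), 87.54415893554688) 1005
top red [294 201   5  22  97] [ 468.9 -146.   166. ] [ 432. -155.   -5.] [ 504. -139.  172.]
top red [232 205   1   6   6] [502.3  78.5  46.1] [493.  78.  44.] [512.  79.  51.]
top green [138 181  13  14  79] [568.4 387.8  99.2] [555. 380.  47.] [592. 400. 137.]
top green [242 207   2  12  18] [478.4  38.6  36.8] [464.  38.  31.] [504.  42.  42.]
top yellow [274 185  17   8  78] [545.5 -94.8 144. ] [ 532. -128.   54.] [571. -73. 182.]
```

Emit:
send_rows(
  targets=[
    {"az":-5.35,"z":-4},
    {"az":-5.35,"z":-4},
    {"z":-3},
    {"x":2.0,"y":3.4,"z":-1},
    {"x":2.0,"y":3.4,"z":-1},
  ],
)

```text
$.targets[0]: bad value
```

Emit:
send_rows(
  targets=[
    {"x":2.0,"y":3.6},
    {"x":2.0,"y":3.6},
    {"x":2.0,"y":3.6},
    {"x":2.0,"y":3.6},
    {"x":2.0,"y":3.6},
  ],
)

```text
$.targets[0]: bad value
```

Emit:
send_rows(
  targets=[
    {"x":2.0,"y":3.6},
    {"x":2.0,"y":3.6},
    {"x":2.0,"y":3.6},
    {"x":2.0,"y":3.6},
    {"x":2.0,"y":3.6},
  ],
)

```text
$.targets[0]: bad value
```

Emit:
send_rows(
  targets=[
    {"gripper":-1,"x":0,"y":0,"z":-4,"ax":0,"ay":0,"az":-5.35},
    {"gripper":-1,"x":0,"y":0,"z":-4,"ax":0,"ay":0,"az":-5.35},
    {"gripper":-1,"x":0,"y":0,"z":-3,"ax":0,"ay":0,"az":0},
    {"gripper":-1,"x":2,"y":3.4,"z":-1,"ax":0,"ay":0,"az":0},
    {"gripper":-1,"x":2,"y":3.4,"z":-1,"ax":0,"ay":0,"az":0},
  ],
)

```text
clock: 1.42
position: [179.1, 539.6, 339.4]
ee_rot: [1.0, -0.02, 0.0, -0.001]
contact_force: [1.1, 0.4, -0.6]
gripper_width: 85.4
grasp_force: 0.0
```

Emit:
send_rows(
  targets=[
    {"gripper":-1,"x":2,"y":3.6,"z":0,"ax":0,"ay":0,"az":0},
    {"gripper":-1,"x":2,"y":3.6,"z":0,"ax":0,"ay":0,"az":0},
    {"gripper":-1,"x":2,"y":3.6,"z":0,"ax":0,"ay":0,"az":0},
    {"gripper":-1,"x":2,"y":3.6,"z":0,"ax":0,"ay":0,"az":0},
    {"gripper":-1,"x":2,"y":3.6,"z":0,"ax":0,"ay":0,"az":0},
  ],
)

```text
clock: 1.83
position: [271.9, 352.7, 338.7]
ee_rot: [1.0, -0.021, 0.0, -0.0]
contact_force: [-0.2, -0.0, 0.5]
gripper_width: 85.3
grasp_force: 0.0
```

Emit:
send_rows(
  targets=[
    {"gripper":-1,"x":2,"y":3.6,"z":0,"ax":0,"ay":0,"az":0},
    {"gripper":-1,"x":2,"y":3.6,"z":0,"ax":0,"ay":0,"az":0},
    {"gripper":-1,"x":2,"y":3.6,"z":0,"ax":0,"ay":0,"az":0},
    {"gripper":-1,"x":2,"y":3.6,"z":0,"ax":0,"ay":0,"az":0},
    {"gripper":-1,"x":2,"y":3.6,"z":0,"ax":0,"ay":0,"az":0},
  ],
)

```text
clock: 2.25
position: [363.9, 168.6, 339.0]
ee_rot: [1.0, -0.021, 0.001, -0.001]
contact_force: [0.8, 0.2, 0.3]
gripper_width: 85.0
grasp_force: 0.0
```

Emit:
send_rows(
  targets=[
    {"gripper":1,"x":2.2,"y":3.5,"z":0,"ax":0,"ay":0,"az":0},
    {"gripper":1,"x":2.2,"y":3.5,"z":0,"ax":0,"ay":0,"az":0},
    {"gripper":1,"x":2.2,"y":3.5,"z":0,"ax":0,"ay":0,"az":0},
    {"gripper":1,"x":2.2,"y":3.5,"z":0,"ax":0,"ay":0,"az":0},
    {"gripper":1,"x":2.2,"y":3.5,"z":0,"ax":0,"ay":0,"az":0},
  ],
)

```text
clock: 2.67
position: [466.5, -11.1, 338.9]
ee_rot: [1.0, -0.022, 0.001, -0.0]
contact_force: [0.8, 1.4, 1.1]
gripper_width: 25.8
grasp_force: 0.0
```

Emit:
send_rows(
  targets=[
    {"gripper":1,"x":0.5,"y":1.5,"z":0,"ax":0,"ay":0,"az":0},
    {"gripper":1,"x":0,"y":0,"z":0,"ax":0,"ay":0,"az":0},
    {"gripper":1,"x":0,"y":0,"z":0,"ax":0,"ay":0,"az":0},
  ],
)

```text
clock: 2.92
position: [470.4, -25.0, 338.1]
ee_rot: [1.0, -0.023, -0.0, -0.0]
contact_force: [0.4, 0.2, -0.7]
gripper_width: 0.3
grasp_force: 0.0
```

```bash
python3 - <<'E'
from h import *
M=arm.camera_model('wrist');p,d=arm.get_image('wrist'); np.savez('pics/w0.npz',p=p,d=d,T=M['cam_to_world'])
print(M['fx'],M['cx'],M['cy'],np.round(M['cam_to_world'],3).tolist()); s=arm.read_state(); print(s['position'],s['joints'])
cv2.imwrite('pics/w0.png',cv2.resize(p[:,:,::-1],None,fx=1.5,fy=1.5))
P=world('wrist',d,M=M)
for c in ('blue','red','green','yellow'):
    m=mask(p,c)&(P[...,0]>250)&(P[...,0]<700)&(abs(P[...,1])<400)
    k,l,st,ce=cv2.connectedComponentsWithStats(m.astype(np.uint8))
    for i in range(1,k):
        if st[i,4]<8: continue
        q=P[l==i]; print(c,st[i],np.round(np.nanmedian(q,0),1),np.round(np.nanmin(q,0)),np.round(np.nanmax(q,0)))
    if c=='blue':
        q=P[m]; q=q[(q[:,2]>14)&(q[:,2]<26)]; print('bed',cv2.minAreaRect(q[:,:2].astype(np.float32)),len(q),np.median(q[:,2]))
E
```

```text
297.3186396354542 253.64724427013195 189.2498066745153 [[-0.045, -0.962, -0.268, 537.822], [-0.999, 0.043, 0.012, -28.161], [0.0, 0.269, -0.963, 504.547], [0.0, 0.0, 0.0, 1.0]]
[470.20645877 -24.23221745 338.32817966] [ 2.94618076e-01  4.66746190e-02 -1.10248300e-01 -2.39835759e-04
 -1.41405400e+00  1.23235889e+00]
blue [ 132   74  231   58 6732] [538.5  -1.7  21.4] [ 503. -211.   17.] [598. 176. 160.]
blue [250  74  25   2  39] [592.9 -45.7  20.3] [591. -63.  18.] [595. -25.  22.]
blue [276  75  32   3  53] [590.4 -95.3  20.9] [ 587. -117.   19.] [591. -66.  23.]
blue [ 96  78  28  58 883] [558.8 184.4 110.8] [517. 164.  88.] [601. 200. 113.]
blue [160  78   6   3  13] [598.5 118.2  20.9] [596. 115.  19.] [600. 124.  22.]
blue [318  78  46  19 394] [ 563.3 -182.4   21.9] [ 556. -214.   19.] [ 587. -118.  113.]
bed ((550.931884765625, -18.717529296875), (386.9375, 88.1563949584961), 87.51954650878906) 5127 20.954940534330262
red [185 130   4  15  47] [501.4  78.1  49.5] [489.  75.  46.] [511.  81.  51.]
red [345 135  17  58 744] [ 470.9 -143.8  166.9] [ 435. -154.  160.] [ 505. -136.  171.]
green [   0   93   34   35 1022] [585.9 385.3  91.5] [559. 380.  41.] [618. 400. 136.]
green [211 129   5  30 118] [484.2  38.9  37.9] [458.  36.  -1.] [508.  49.  40.]
yellow [238  26  31   6  93] [670.7 -34.7  24. ] [666. -57.  19.] [676.  -9.  28.]
yellow [322  75  23   8  92] [ 576.8 -134.7  110.9] [ 571. -153.  103.] [ 581. -122.  115.]
yellow [310  86  26  25 367] [ 546.5 -107.7  145.6] [ 534. -128.   49.] [570. -91. 182.]
yellow [289  93  18  13 208] [547.6 -80.6 144.8] [540. -92. 133.] [556. -72. 148.]
```

View pics/w0.png

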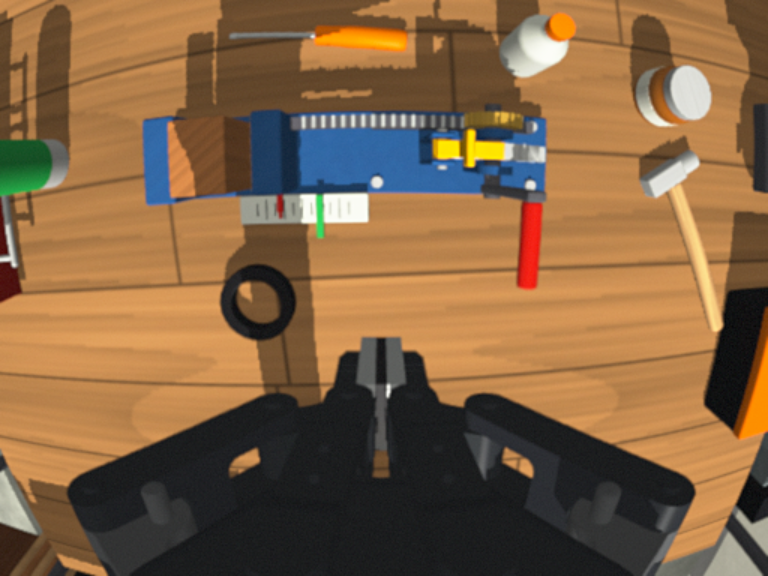

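Emit:
send_rows(
  targets=[
    {"gripper":1,"x":1.6,"y":1.93,"z":2.86,"ax":0,"ay":0,"az":0},
    {"gripper":1,"x":1.6,"y":1.93,"z":2.86,"ax":0,"ay":0,"az":0},
    {"gripper":1,"x":1.6,"y":1.93,"z":2.86,"ax":0,"ay":0,"az":0},
    {"gripper":1,"x":1.6,"y":1.93,"z":2.86,"ax":0,"ay":0,"az":0},
    {"gripper":1,"x":1.6,"y":1.93,"z":2.86,"ax":0,"ay":0,"az":0},
  ],
)

```text
clock: 3.38
position: [546.8, -123.2, 194.9]
ee_rot: [1.0, -0.02, 0.001, -0.0]
contact_force: [0.1, 1.1, 1.6]
gripper_width: 0.0
grasp_force: 0.0
```

```bash
python3 - <<'E'
from h import *
M=arm.camera_model('wrist');p,d=arm.get_image('wrist')
s=arm.read_state(); print(s['position'],s['contact_force'])
cv2.imwrite('pics/w1.png',cv2.resize(p[:,:,::-1],None,fx=1.5,fy=1.5))
P=world('wrist',d,M=M); m=mask(p,'yellow')&(P[...,2]>120)
for lo,hi in ((120,155),(155,172),(172,190)):
    q=P[m&(P[...,2]>lo)&(P[...,2]<hi)]; print(lo,len(q),np.round(np.median(q,0),1),np.round(np.min(q,0)),np.round(np.max(q,0)))
z=np.load('pics/w0.npz'); M['cam_to_world']=z['T']; P=world('wrist',z['d'],M=M);m=mask(z['p'],'yellow')
q=P[m&(P[...,2]>172)&(P[...,2]<190)]; print('w0 lever',len(q),np.median(q,0),q.min(0),q.max(0))
E
```

```text
[ 545.51144699 -125.12995544  187.42291982] [ 1.6477985  -0.99931002 -3.60242194]
120 1095 [ 549.4 -107.8  144.7] [ 540. -131.  127.] [556. -75. 155.]
155 116 [551.8 -97.1 165.9] [536. -98. 155.] [562. -93. 172.]
172 313 [549.1 -95.6 178.5] [535. -98. 172.] [562. -92. 180.]
w0 lever 142 [548.677187   -93.53596838 178.24875076] [534.1961324  -97.45171526 172.04001881] [561.08920144 -91.01504468 181.5866117 ]
```

View pics/w1.png

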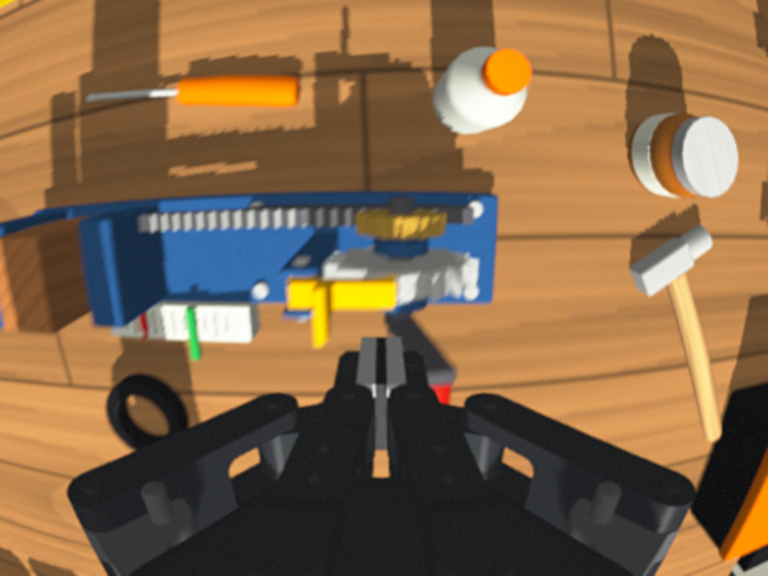

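The lever's top edge is at world (548.5, -94.5, 178), at (320,315) in the picture, and the shut fingers (380,365) stand on its wheel side.

Emit:
send_rows(
  targets=[
    {"gripper":1,"x":0.3,"y":0,"z":0.8,"ax":0,"ay":0,"az":0},
    {"gripper":1,"x":0,"y":0,"z":0.8,"ax":0,"ay":0,"az":0},
    {"gripper":1,"x":0,"y":0,"z":0.8,"ax":0,"ay":0,"az":0},
    {"gripper":1,"x":0,"y":0,"z":0,"ax":0,"ay":0,"az":0},
    {"gripper":1,"x":0,"y":0,"z":0,"ax":0,"ay":0,"az":0},
  ],
)

```text
clock: 3.85
position: [549.2, -123.2, 172.3]
ee_rot: [1.0, -0.021, 0.001, 0.0]
contact_force: [-0.4, -0.3, 0.9]
gripper_width: -0.0
grasp_force: 0.0
```

Emit:
send_rows(
  targets=[
    {"gripper":1,"x":0,"y":-0.7,"z":0,"ax":0,"ay":0,"az":0},
    {"gripper":1,"x":0,"y":-0.7,"z":0.1,"ax":0,"ay":0,"az":0},
    {"gripper":1,"x":0,"y":-0.7,"z":0,"ax":0,"ay":0,"az":0},
    {"gripper":1,"x":0,"y":-0.7,"z":0,"ax":0,"ay":0,"az":0},
    {"gripper":1,"x":0,"y":-0.7,"z":0,"ax":0,"ay":0,"az":0},
  ],
)

```text
clock: 4.27
position: [550.8, -88.2, 170.7]
ee_rot: [1.0, -0.021, 0.0, -0.0]
contact_force: [-0.5, 0.2, 0.5]
gripper_width: 0.2
grasp_force: 0.0
```

Emit:
send_rows(
  targets=[
    {"gripper":1,"x":0,"y":-0.7,"z":0.1,"ax":0,"ay":0,"az":0},
    {"gripper":1,"x":0,"y":-0.7,"z":0.2,"ax":0,"ay":0,"az":0},
    {"gripper":1,"x":0,"y":-0.7,"z":0.3,"ax":0,"ay":0,"az":0},
    {"gripper":1,"x":0,"y":-0.7,"z":0.3,"ax":0,"ay":0,"az":0},
    {"gripper":1,"x":0,"y":-0.6,"z":0.3,"ax":0,"ay":0,"az":0},
  ],
)

```text
clock: 4.68
position: [552.0, -54.4, 157.9]
ee_rot: [1.0, -0.021, -0.0, 0.0]
contact_force: [-0.5, -0.0, 0.2]
gripper_width: 0.3
grasp_force: 0.0
```

```bash
python3 - <<'E'
from h import *
M=arm.camera_model('wrist');p,d=arm.get_image('wrist')
s=arm.read_state(); print(s['position'],s['contact_force'])
cv2.imwrite('pics/w2.png',p[:,:,::-1])
E
```

```text
[551.76187218 -53.75784176 157.22658568] [-0.15881368  1.12980688 -0.89827399]
```

View pics/w2.png

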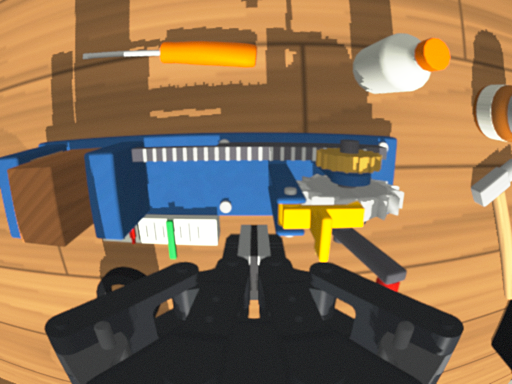

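```bash
cat >> h.py <<'E'
O=np.array([546.5,-134.5]); ang=np.deg2rad(-2.48)
def clampf(P):
    c,s=np.cos(ang),np.sin(ang); q=P[...,:2]-O
    return np.stack([c*q[...,0]+s*q[...,1],-s*q[...,0]+c*q[...,1],P[...,2]],-1)
def yel():
    M=arm.camera_model('wrist');p,d=arm.get_image('wrist')
    C=clampf(world('wrist',d,M=M)); q=C[mask(p,'yellow')&(C[...,2]>110)&(abs(C[...,0])<25)]
    for z in range(115,190,8):
        a=q[(q[:,2]>=z)&(q[:,2]<z+8)]
        if len(a)>5: print(z,len(a),np.round(np.median(a,0)),np.round(a.min(0)),np.round(a.max(0)))
    return p,C
E
python3 - <<'E'
from h import *
print(clampf(arm.read_state()['position'][None])); yel()
E
```

```text
[[  1.76317808  80.8942187  157.22658568]]
131 132 [  3.  61. 137.] [-10.   6. 132.] [  7.  63. 139.]
139 1364 [  1.  30. 145.] [-10.   5. 139.] [  8.  61. 147.]
147 72 [  3.  43. 151.] [ -6.  40. 147.] [  7.  43. 155.]
155 73 [  1.  43. 159.] [ -6.  39. 155.] [ 14.  43. 163.]
163 156 [  7.  43. 167.] [-10.  38. 163.] [ 14.  44. 171.]
171 448 [  2.  42. 178.] [-14.  37. 171.] [ 14.  43. 179.]
179 147 [  1.  40. 179.] [-13.  38. 179.] [ 13.  43. 181.]
```

Emit:
send_rows(
  targets=[
    {"gripper":1,"x":0,"y":0,"z":-4,"ax":0,"ay":0,"az":0},
    {"gripper":1,"x":-0.1,"y":3.3,"z":-0.5,"ax":0,"ay":0,"az":0},
    {"gripper":1,"x":-0.1,"y":3.4,"z":0,"ax":0,"ay":0,"az":0},
    {"gripper":1,"x":0,"y":0,"z":2.1,"ax":0,"ay":0,"az":0},
    {"gripper":1,"x":0,"y":0,"z":2,"ax":0,"ay":0,"az":0},
  ],
)

```text
clock: 5.2
position: [548.0, -123.8, 163.3]
ee_rot: [1.0, -0.023, 0.002, -0.0]
contact_force: [0.5, 0.7, -0.5]
gripper_width: -0.2
grasp_force: 0.0
```

Emit:
send_rows(
  targets=[
    {"gripper":1,"x":0,"y":0,"z":0,"ax":0,"ay":0,"az":0},
    {"gripper":1,"x":0,"y":-0.7,"z":0,"ax":0,"ay":0,"az":0},
    {"gripper":1,"x":0,"y":-0.7,"z":0,"ax":0,"ay":0,"az":0},
    {"gripper":1,"x":0,"y":-0.7,"z":0,"ax":0,"ay":0,"az":0},
    {"gripper":1,"x":0,"y":-0.7,"z":0,"ax":0,"ay":0,"az":0},
  ],
)

```text
clock: 5.62
position: [549.3, -92.8, 163.7]
ee_rot: [1.0, -0.021, 0.001, -0.0]
contact_force: [-0.4, 0.1, 0.5]
gripper_width: 0.1
grasp_force: 0.0
```

```bash
python3 - <<'E'
from h import *
s=arm.read_state(); print(clampf(s['position'][None]),s['contact_force']); p,C=yel()
cv2.imwrite('pics/w3.png',p[:,:,::-1])
E
```

```text
[[  1.03079803  41.76325023 163.6861907 ]] [-0.38709333  0.10650839  0.54850174]
131 89 [  6.  42. 137.] [-10.   6. 132.] [  7.  62. 139.]
139 1593 [  1.  31. 145.] [ -8.   5. 139.] [  8.  61. 147.]
163 42 [ 13.  40. 167.] [ 12.  37. 163.] [ 14.  43. 171.]
171 126 [ 12.  40. 178.] [  6.  37. 172.] [ 14.  43. 179.]
179 33 [ 10.  40. 179.] [  7.  38. 179.] [ 13.  43. 181.]
```

View pics/w3.png

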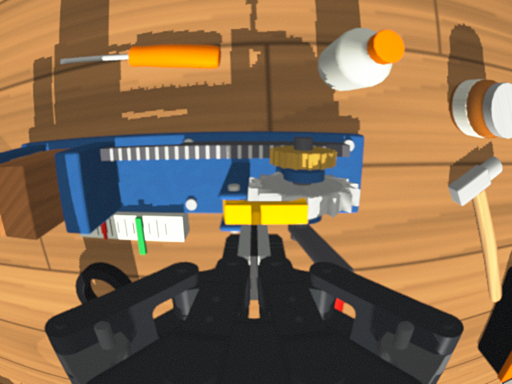

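The pawl is still down. Its lever is partly hidden behind the fingers at (253,240), so the tips must be somewhere other than I assumed. I'll measure where the fingers are.

```bash
python3 - <<'E'
from h import *
M=arm.camera_model('wrist');p,d=arm.get_image('wrist');C=clampf(world('wrist',d,M=M))
for v in range(218,300,5): print(v,[ (np.round(C[v,u]).tolist(),p[v,u].tolist()) for u in (240,253,264)])
t,dt=arm.get_image('top'); Ct=clampf(world('top',dt)); 
for n in ('side','top'):
    p,d=arm.get_image(n); b=(slice(90,190),slice(230,330)) if n=='side' else (slice(150,225),slice(250,330))
    cv2.imwrite(f'pics/{n}3.png',cv2.resize(p[b][:,:,::-1],None,fx=5,fy=5,interpolation=2))
E
```

```text
218 [([-3.0, 52.0, 145.0], [255, 247, 0]), ([9.0, 43.0, 176.0], [244, 183, 0]), ([-3.0, 36.0, 145.0], [255, 233, 0])]
223 [([-7.0, 52.0, 145.0], [255, 237, 0]), ([6.0, 43.0, 177.0], [242, 179, 0]), ([-6.0, 36.0, 146.0], [255, 226, 7])]
228 [([12.0, 49.0, 197.0], [78, 110, 149]), ([11.0, 43.0, 196.0], [27, 30, 31]), ([12.0, 37.0, 197.0], [105, 106, 105])]
233 [([12.0, 49.0, 204.0], [133, 118, 104]), ([12.0, 43.0, 203.0], [29, 27, 29]), ([12.0, 38.0, 203.0], [106, 109, 107])]
238 [([12.0, 49.0, 209.0], [103, 105, 104]), ([12.0, 43.0, 208.0], [29, 30, 29]), ([12.0, 38.0, 209.0], [107, 110, 106])]
243 [([11.0, 48.0, 213.0], [107, 110, 106]), ([11.0, 43.0, 213.0], [34, 32, 33]), ([12.0, 38.0, 214.0], [104, 107, 104])]
248 [([11.0, 48.0, 218.0], [105, 108, 104]), ([11.0, 43.0, 218.0], [26, 27, 26]), ([11.0, 38.0, 218.0], [105, 108, 105])]
253 [([12.0, 48.0, 223.0], [105, 108, 105]), ([11.0, 43.0, 222.0], [26, 26, 25]), ([11.0, 38.0, 222.0], [105, 107, 105])]
258 [([12.0, 48.0, 229.0], [32, 30, 33]), ([11.0, 43.0, 227.0], [100, 98, 99]), ([12.0, 38.0, 228.0], [54, 57, 56])]
263 [([13.0, 48.
[... 222 characters left out ...]
([12.0, 47.0, 240.0], [32, 34, 33]), ([3.0, 43.0, 224.0], [103, 101, 100]), ([12.0, 39.0, 239.0], [31, 32, 33])]
278 [([12.0, 47.0, 243.0], [29, 33, 33]), ([1.0, 43.0, 225.0], [101, 100, 100]), ([12.0, 39.0, 243.0], [30, 32, 35])]
283 [([18.0, 47.0, 255.0], [35, 33, 36]), ([-1.0, 43.0, 226.0], [103, 103, 99]), ([12.0, 39.0, 246.0], [31, 34, 35])]
288 [([17.0, 47.0, 256.0], [32, 29, 32]), ([-5.0, 43.0, 224.0], [102, 101, 98]), ([11.0, 39.0, 248.0], [28, 31, 29])]
293 [([15.0, 47.0, 256.0], [26, 26, 29]), ([-7.0, 43.0, 225.0], [102, 100, 98]), ([10.0, 39.0, 248.0], [30, 35, 32])]
298 [([14.0, 47.0, 256.0], [33, 32, 35]), ([-9.0, 43.0, 225.0], [93, 96, 97]), ([-1.0, 38.0, 237.0], [30, 32, 35])]
```

View pics/side3.png

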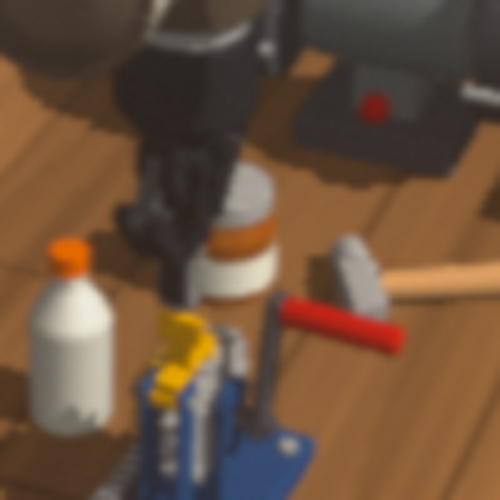

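The real tips sit at about z 195 while the reported TCP is at 164, so they are about 31 mm behind it and passed over the lever. I'll apply that offset from here on.

Emit:
send_rows(
  targets=[
    {"gripper":1,"x":0,"y":1.4,"z":0,"ax":0,"ay":0,"az":0},
    {"gripper":1,"x":0,"y":1.4,"z":0,"ax":0,"ay":0,"az":0},
    {"gripper":1,"x":0,"y":0,"z":1.4,"ax":0,"ay":0,"az":0},
    {"gripper":1,"x":0,"y":0,"z":1.4,"ax":0,"ay":0,"az":0},
    {"gripper":1,"x":0,"y":0,"z":0,"ax":0,"ay":0,"az":0},
  ],
)

```text
clock: 6.28
position: [545.2, -122.4, 131.8]
ee_rot: [1.0, -0.022, -0.003, -0.0]
contact_force: [-0.9, -0.4, -0.8]
gripper_width: -0.1
grasp_force: 0.0
```

Emit:
send_rows(
  targets=[
    {"gripper":1,"x":0,"y":-0.7,"z":0,"ax":0,"ay":0,"az":0},
    {"gripper":1,"x":0,"y":-0.7,"z":0,"ax":0,"ay":0,"az":0},
    {"gripper":1,"x":0,"y":-0.7,"z":0,"ax":0,"ay":0,"az":0},
    {"gripper":1,"x":0,"y":-0.7,"z":0,"ax":0,"ay":0,"az":0},
    {"gripper":1,"x":0,"y":-0.7,"z":0,"ax":0,"ay":0,"az":0},
  ],
)

```text
clock: 6.7
position: [549.6, -86.2, 135.6]
ee_rot: [1.0, -0.021, 0.001, 0.0]
contact_force: [-1.8, -2.8, 5.5]
gripper_width: -0.3
grasp_force: 4.2
```

```bash
python3 - <<'E'
from h import *
s=arm.read_state(); print(clampf(s['position'][None]),s['contact_force']); p,C=yel()
for v in range(218,240,4): print(v,[ np.round(C[v,u]).tolist() for u in (240,253,264)])
E
```

```text
[[  0.98936825  48.38763935 135.56809797]] [-1.78220232 -2.79121675  5.47252908]
131 40 [  6.  53. 138.] [  3.  48. 134.] [  7.  67. 139.]
139 237 [  6.  58. 143.] [  0.  45. 139.] [  8.  67. 147.]
147 67 [  6.  50. 149.] [  4.  38. 147.] [  7.  59. 155.]
155 232 [  7.  35. 161.] [ -7.  13. 155.] [  7.  61. 163.]
163 797 [  5.  29. 168.] [ -7.  15. 163.] [ 14.  67. 171.]
171 1154 [  3.  67. 175.] [ -7.  21. 171.] [ 14.  75. 179.]
179 83 [  6.  71. 179.] [ -6.  34. 179.] [ 13.  74. 187.]
218 [[6.0, 56.0, 141.0], [4.0, 49.0, 136.0], [-7.0, 41.0, 107.0]]
222 [[6.0, 56.0, 148.0], [6.0, 49.0, 146.0], [-45.0, 38.0, 19.0]]
226 [[6.0, 56.0, 154.0], [11.0, 49.0, 165.0], [11.0, 43.0, 164.0]]
230 [[12.0, 55.0, 172.0], [12.0, 49.0, 172.0], [12.0, 43.0, 172.0]]
234 [[12.0, 55.0, 177.0], [12.0, 49.0, 176.0], [12.0, 43.0, 176.0]]
238 [[12.0, 54.0, 180.0], [11.0, 49.0, 180.0], [11.0, 44.0, 179.0]]
```

Emit:
send_rows(
  targets=[
    {"gripper":1,"x":0,"y":-0.5,"z":-0.4,"ax":0,"ay":0,"az":0},
    {"gripper":1,"x":0,"y":-0.7,"z":-0.2,"ax":0,"ay":0,"az":0},
    {"gripper":1,"x":0,"y":-0.7,"z":0,"ax":0,"ay":0,"az":0},
    {"gripper":1,"x":0,"y":-0.7,"z":0,"ax":0,"ay":0,"az":0},
    {"gripper":1,"x":0,"y":0,"z":0,"ax":0,"ay":0,"az":0},
  ],
)

```text
clock: 7.17
position: [549.8, -59.8, 140.2]
ee_rot: [1.0, -0.021, -0.0, -0.0]
contact_force: [-0.3, 0.3, 0.0]
gripper_width: 0.2
grasp_force: 0.0
```

```bash
python3 - <<'E'
from h import *
s=arm.read_state(); print(clampf(s['position'][None]),s['contact_force']); p,C=yel()
E
```

```text
[[8.67936402e-02 7.48167082e+01 1.40179099e+02]] [-0.34475354  0.25899169  0.0211343 ]
131 110 [  6.  61. 138.] [ -1.  48. 133.] [  8.  68. 139.]
139 145 [  6.  58. 141.] [  2.  50. 139.] [  8.  67. 147.]
147 276 [  6.  64. 153.] [ -1.  52. 147.] [  7.  78. 155.]
155 926 [  7.  87. 161.] [-13.  50. 155.] [ 14.  95. 163.]
163 276 [  6.  57. 167.] [-11.  47. 163.] [ 13.  94. 171.]
171 370 [  6.  54. 176.] [ -6.  36. 171.] [  7.  88. 179.]
179 846 [  1.  47. 182.] [ -8.  36. 179.] [  7.  61. 186.]
```

Emit:
send_rows(
  targets=[
    {"gripper":1,"x":0,"y":-0.8,"z":0.3,"ax":0,"ay":0,"az":0},
    {"gripper":1,"x":0,"y":-1,"z":0,"ax":0,"ay":0,"az":0},
    {"gripper":1,"x":0,"y":-1,"z":-2,"ax":0,"ay":0,"az":0},
    {"gripper":1,"x":0,"y":0,"z":-4,"ax":0,"ay":0,"az":0},
    {"gripper":1,"x":0,"y":0,"z":-2,"ax":0,"ay":0,"az":0},
  ],
)

```text
clock: 7.63
position: [552.5, -32.3, 220.6]
ee_rot: [1.0, -0.021, 0.002, 0.0]
contact_force: [1.2, 0.0, 0.5]
gripper_width: -0.1
grasp_force: 0.0
```

```bash
python3 - <<'E'
from h import *
s=arm.read_state(); print(clampf(s['position'][None]),s['contact_force']); p,C=yel()
E
```

```text
[[  1.569441  102.3770771 220.6492067]] [1.19380533 0.04793935 0.45075518]
131 580 [ -0.  96. 137.] [-15.  48. 133.] [ 13. 104. 139.]
139 456 [  1.  80. 140.] [-13.  51. 139.] [ 12.  94. 147.]
147 48 [  6.  68. 151.] [ -2.  64. 147.] [  7.  76. 155.]
155 38 [  6.  70. 159.] [  3.  66. 155.] [  7.  77. 163.]
163 39 [  6.  75. 166.] [  5.  69. 163.] [  7.  81. 170.]
171 261 [  1.  79. 177.] [ -8.  69. 171.] [  7.  83. 179.]
179 160 [  0.  71. 180.] [ -7.  67. 179.] [  7.  77. 182.]
```

Emit:
send_rows(
  targets=[
    {"gripper":-1,"x":-2.16,"y":2.88,"z":0,"ax":0,"ay":0,"az":0},
    {"gripper":-1,"x":-2.16,"y":2.88,"z":0,"ax":0,"ay":0,"az":0},
    {"gripper":-1,"x":-2.16,"y":2.88,"z":0,"ax":0,"ay":0,"az":0},
    {"gripper":-1,"x":-2.16,"y":2.88,"z":0,"ax":0,"ay":0,"az":0},
    {"gripper":-1,"x":0,"y":0,"z":0,"ax":0,"ay":0,"az":0},
  ],
)

```text
clock: 8.1
position: [455.8, -146.8, 217.1]
ee_rot: [1.0, -0.024, -0.001, -0.0]
contact_force: [0.3, 1.2, 0.0]
gripper_width: 60.5
grasp_force: 0.0
```

Emit:
send_rows(
  targets=[
    {"gripper":-1,"x":0,"y":0,"z":2.5,"ax":0,"ay":0,"az":0},
    {"gripper":-1,"x":0,"y":0,"z":2.5,"ax":0,"ay":0,"az":0},
    {"gripper":-1,"x":0,"y":0,"z":0,"ax":0,"ay":0,"az":0},
  ],
)

```text
clock: 8.35
position: [456.2, -143.8, 162.9]
ee_rot: [1.0, -0.022, -0.005, -0.001]
contact_force: [-0.5, 0.8, -0.7]
gripper_width: 85.4
grasp_force: 0.0
```

```bash
python3 - <<'E'
from h import *
s=arm.read_state(); print(clampf(s['position'][None]),s['contact_force']); p,C=yel()
M=arm.camera_model('wrist')
q=C[mask(p,'red')&(C[...,0]<-35)&(C[...,0]>-125)&(abs(C[...,1])<60)]; print('handle',len(q),np.median(q,0),q.min(0),q.max(0))
cv2.imwrite('pics/w4.png',p[:,:,::-1])
E
```

```text
[[-89.78916458 -13.18984492 162.94923218]] [-0.49229648  0.83027332 -0.68207894]
131 485 [ -6.  60. 137.] [-14.  47. 132.] [ 12. 104. 139.]
139 424 [ -2.  59. 140.] [-13.  50. 139.] [ 12.  91. 147.]
147 202 [ -1.  65. 151.] [ -8.  63. 147.] [  6.  74. 155.]
155 212 [ -1.  68. 159.] [ -8.  65. 155.] [  6.  77. 163.]
163 135 [ -4.  70. 165.] [ -8.  68. 163.] [  6.  79. 171.]
171 219 [ -1.  78. 177.] [ -8.  71. 171.] [  6.  83. 179.]
handle 3218 [-72.51950635 -15.25758137 167.11198858] [-111.4066108   -23.8116833   160.40376718] [-40.66639085  -6.75254682 169.90104955]
```

View pics/w4.png

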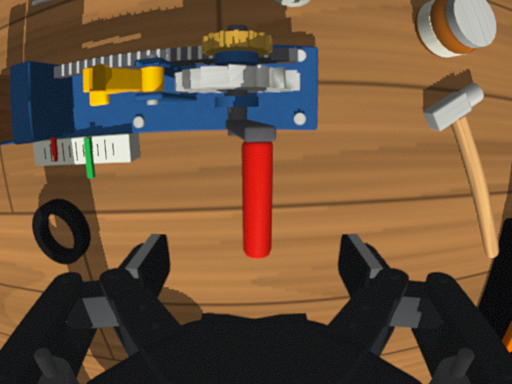

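The pawl lies back at (105,80), and the red handle (258,200) is centred between the open fingers. I'll go down and grip.

Emit:
send_rows(
  targets=[
    {"gripper":-1,"x":0.3,"y":0.2,"z":2.5,"ax":0,"ay":0,"az":0},
    {"gripper":-1,"x":0.2,"y":0,"z":2.5,"ax":0,"ay":0,"az":0},
    {"gripper":-1,"x":0,"y":0,"z":0,"ax":0,"ay":0,"az":0},
    {"gripper":1,"x":0,"y":0,"z":0,"ax":0,"ay":0,"az":0},
    {"gripper":1,"x":0,"y":0,"z":0,"ax":0,"ay":0,"az":0},
  ],
)

```text
clock: 8.82
position: [466.3, -146.7, 119.2]
ee_rot: [1.0, -0.021, 0.001, 0.0]
contact_force: [0.1, -0.2, 0.5]
gripper_width: 64.0
grasp_force: 0.0
```

Emit:
send_rows(
  targets=[
    {"gripper":1,"x":0,"y":0,"z":0,"ax":0,"ay":0,"az":0},
    {"gripper":1,"x":0,"y":0,"z":0,"ax":0,"ay":0,"az":0},
    {"gripper":1,"x":0,"y":0,"z":0,"ax":0,"ay":0,"az":0},
    {"gripper":1,"x":0,"y":0,"z":0,"ax":0,"ay":0,"az":0},
  ],
)

```text
clock: 9.15
position: [465.2, -146.7, 118.5]
ee_rot: [1.0, -0.021, 0.001, 0.0]
contact_force: [-0.7, 0.3, 2.5]
gripper_width: 16.0
grasp_force: 58.4
```

```bash
python3 - <<'E'
from h import *
s=arm.read_state(); print(clampf(s['position'][None]),s['contact_force'],s['gripper_width'])
M=arm.camera_model('wrist');p,d=arm.get_image('wrist');C=clampf(world('wrist',d,M=M))
q=C[mask(p,'red')&(C[...,0]<-35)&(C[...,0]>-125)&(abs(C[...,1])<60)]; print('handle',len(q),np.median(q,0),q.min(0),q.max(0))
q=C[mask(p,'red')&(C[...,1]>140)&(C[...,1]<260)&(abs(C[...,2]-48)<6)]; print('ptr',np.median(q,0));
q=C[mask(p,'green')&(C[...,1]>140)&(C[...,1]<260)&(abs(C[...,2]-38)<6)]; print('clip',np.median(q,0))
E
```

```text
[[-80.69540636 -15.70563578 118.47541797]] [-0.72726877  0.33485687  2.52989008] 15.955882753452219
handle 4976 [-69.54400976 -15.95181042 166.99076727] [-111.71188425  -24.30978878  159.36388678] [-40.04557468  -6.87946749 172.97355456]
ptr [-53.88947506 209.73068178  48.99834934]
clip [-69.53972645 168.98162554  37.70294434]
```

Emit:
send_rows(
  targets=[
    {"gripper":-0.2,"x":0,"y":0,"z":0,"ax":0,"ay":0,"az":0},
    {"gripper":-0.2,"x":0,"y":0,"z":0,"ax":0,"ay":0,"az":0},
    {"gripper":-0.2,"x":-0.3,"y":0,"z":0.8,"ax":0,"ay":0,"az":0},
    {"gripper":-0.2,"x":0,"y":0,"z":0.4,"ax":0,"ay":0,"az":0},
    {"gripper":1,"x":0,"y":0,"z":0,"ax":0,"ay":0,"az":0},
  ],
)

```text
clock: 9.62
position: [460.3, -146.5, 103.9]
ee_rot: [1.0, -0.022, -0.002, -0.0]
contact_force: [0.0, 0.4, -0.5]
gripper_width: 40.6
grasp_force: 0.0
```

Emit:
send_rows(
  targets=[
    {"gripper":1,"x":0,"y":0,"z":0,"ax":0,"ay":0,"az":0},
    {"gripper":1,"x":0,"y":0,"z":0,"ax":0,"ay":0,"az":0},
    {"gripper":1,"x":0,"y":0,"z":0,"ax":0,"ay":0,"az":0},
    {"gripper":1,"x":0,"y":0,"z":0,"ax":0,"ay":0,"az":0},
  ],
)

```text
clock: 9.95
position: [461.7, -146.6, 105.3]
ee_rot: [1.0, -0.022, -0.0, -0.0]
contact_force: [-0.4, 0.3, -0.5]
gripper_width: 16.5
grasp_force: 58.4
```

Emit:
send_rows(
  targets=[
    {"gripper":1,"x":0,"y":-1.08,"z":-0.13,"ax":0,"ay":0,"az":0},
    {"gripper":1,"x":0,"y":-1.09,"z":0.03,"ax":0,"ay":0,"az":0},
    {"gripper":1,"x":0,"y":-1.07,"z":0.19,"ax":0,"ay":0,"az":0},
    {"gripper":1,"x":0,"y":-1.03,"z":0.34,"ax":0,"ay":0,"az":0},
    {"gripper":1,"x":0,"y":-0.97,"z":0.49,"ax":0,"ay":0,"az":0},
  ],
)

```text
clock: 10.37
position: [464.0, -95.7, 98.3]
ee_rot: [1.0, -0.021, 0.0, 0.002]
contact_force: [-0.1, -9.6, 1.7]
gripper_width: 16.6
grasp_force: 61.2
```

```bash
cat >> h.py <<'E'
def look():
    s=arm.read_state(); print(np.round(clampf(s['position'][None]),1),np.round(s['contact_force'],1),s['gripper_width'],s['grasp_force'])
    M=arm.camera_model('wrist');p,d=arm.get_image('wrist');C=clampf(world('wrist',d,M=M))
    for n,c,z in (('ptr','red',48),('clip','green',38)):
        q=C[mask(p,c)&(C[...,1]>140)&(C[...,1]<260)&(abs(C[...,2]-z)<6)&(C[...,0]<-35)]; print(n,len(q),np.round(np.median(q,0),1) if len(q) else '')
    q=C[mask(p,'red')&(C[...,0]<-35)&(C[...,0]>-125)&(C[...,1]<110)]; print('handle',np.round(np.median(q,0),1))
    return p,C
E
python3 -c "
from h import *
look()"
```

```text
[[-84.1  35.2  98.3]] [-0.1 -9.6  1.7] 16.600823089265166 61.190067529678345
ptr 171 [-53.8 193.3  49.4]
clip 445 [-68.1 169.5  37.8]
handle [-67.4  35.1 160.1]
```

Emit:
send_rows(
  targets=[
    {"gripper":1,"x":0,"y":-0.89,"z":0.62,"ax":0,"ay":0,"az":0},
    {"gripper":1,"x":0,"y":-0.79,"z":0.74,"ax":0,"ay":0,"az":0},
    {"gripper":1,"x":0,"y":-0.68,"z":0.85,"ax":0,"ay":0,"az":0},
    {"gripper":1,"x":0,"y":-0.55,"z":0.94,"ax":0,"ay":0,"az":0},
    {"gripper":1,"x":0,"y":-0.41,"z":1.01,"ax":0,"ay":0,"az":0},
  ],
)

```text
clock: 10.83
position: [465.4, -61.7, 55.4]
ee_rot: [1.0, -0.021, -0.0, 0.001]
contact_force: [-2.9, -5.0, 7.6]
gripper_width: 16.5
grasp_force: 58.1
```

Emit:
send_rows(
  targets=[
    {"gripper":1,"x":0,"y":0,"z":0,"ax":0,"ay":0,"az":0},
    {"gripper":1,"x":0,"y":0,"z":0,"ax":0,"ay":0,"az":0},
  ],
)

```text
clock: 11.0
position: [465.3, -61.3, 54.4]
ee_rot: [1.0, -0.022, -0.0, 0.0]
contact_force: [0.8, -3.6, -1.9]
gripper_width: 16.6
grasp_force: 58.8
```

```bash
python3 -c "
from h import *
p,C=look();cv2.imwrite('pics/w5.png',p[:,:,::-1])
for n in('top','side'):
    t,d=arm.get_image(n);Ct=clampf(world(n,d))
    for k,c,z in(('ptr','red',48),('clip','green',38)):
        q=Ct[mask(t,c)&(Ct[...,1]>140)&(Ct[...,1]<260)&(abs(Ct[...,2]-z)<8)&(Ct[...,0]<-30)];print(n,k,len(q),np.round(np.median(q,0),1) if len(q) else '')
"
```

```text
[[-84.3  69.6  54.4]] [ 0.8 -3.6 -1.9] 16.588772042825035 58.82356882095337
ptr 282 [-54.1 175.2  49.2]
clip 703 [-68.1 169.1  37.8]
handle [-65.5  69.7 122.2]
top ptr 0 
top clip 0 
side ptr 12 [-47.9 179.5  49.3]
side clip 15 [-78.2 175.4  38.8]
```

View pics/w5.png

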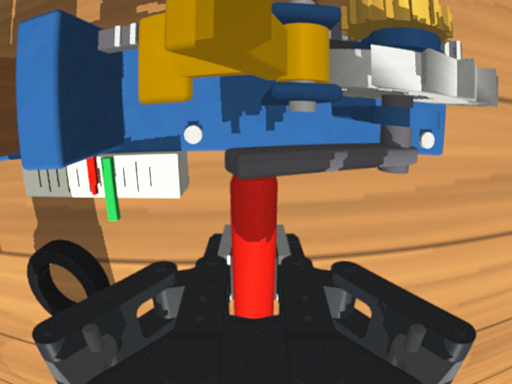

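The pointer (93,175) is still about 5.5–6 mm short of the clip (108,185). I'll turn it a little more.

Emit:
send_rows(
  targets=[
    {"gripper":1,"x":0,"y":-0.15,"z":0.54,"ax":0,"ay":0,"az":0},
    {"gripper":1,"x":0,"y":-0.12,"z":0.54,"ax":0,"ay":0,"az":0},
    {"gripper":1,"x":0,"y":-0.09,"z":0.54,"ax":0,"ay":0,"az":0},
    {"gripper":1,"x":0,"y":0,"z":0,"ax":0,"ay":0,"az":0},
    {"gripper":1,"x":0,"y":0,"z":0,"ax":0,"ay":0,"az":0},
  ],
)

```text
clock: 11.57
position: [465.7, -57.1, 38.4]
ee_rot: [1.0, -0.021, 0.0, -0.0]
contact_force: [0.7, 2.1, -2.1]
gripper_width: 15.4
grasp_force: 58.2
```

```bash
python3 -c "
from h import *
p,C=look()
t,d=arm.get_image('side');Ct=clampf(world('side',d))
for k,c,z in(('ptr','red',48),('clip','green',38)):
        q=Ct[mask(t,c)&(Ct[...,1]>140)&(Ct[...,1]<260)&(abs(Ct[...,2]-z)<8)&(Ct[...,0]<-30)];print(k,len(q),np.round(np.median(q,0),1) if len(q) else '')
"
```

```text
[[-84.   73.9  38.4]] [ 0.7  2.1 -2.1] 15.372075372381026 58.227354884147644
ptr 342 [-53.8 170.1  49.2]
clip 780 [-69.  168.8  37.7]
handle [-64.9  73.9 108.1]
ptr 13 [-49.8 173.8  50.1]
clip 24 [-68.5 174.2  38.2]
```

Emit:
send_rows(
  targets=[
    {"gripper":-0.2,"x":0,"y":0,"z":0,"ax":0,"ay":0,"az":0},
    {"gripper":-0.2,"x":0,"y":0,"z":0,"ax":0,"ay":0,"az":0},
    {"gripper":-0.2,"x":0,"y":0,"z":0,"ax":0,"ay":0,"az":0},
    {"gripper":-0.2,"x":0,"y":0,"z":-2,"ax":0,"ay":0,"az":0},
    {"gripper":-0.2,"x":0,"y":0,"z":-3,"ax":0,"ay":0,"az":0},
  ],
)

```text
clock: 12.08
position: [463.3, -57.9, 86.8]
ee_rot: [1.0, -0.022, -0.003, 0.001]
contact_force: [-0.7, 0.9, -0.2]
gripper_width: 51.0
grasp_force: 0.0
```

Emit:
send_rows(
  targets=[
    {"gripper":-0.2,"x":0,"y":0,"z":-4,"ax":0,"ay":0,"az":0},
    {"gripper":-0.2,"x":-0.8,"y":-2.4,"z":-2,"ax":0,"ay":0,"az":0},
    {"gripper":-0.2,"x":-0.8,"y":-2.4,"z":0,"ax":0,"ay":0,"az":0},
    {"gripper":-0.2,"x":-0.8,"y":-2.4,"z":0,"ax":0,"ay":0,"az":0},
    {"gripper":-0.2,"x":-0.8,"y":-2.4,"z":0,"ax":0,"ay":0,"az":0},
  ],
)

```text
clock: 12.5
position: [437.6, 40.6, 149.3]
ee_rot: [1.0, -0.022, 0.001, -0.001]
contact_force: [0.3, -0.4, -0.3]
gripper_width: 51.3
grasp_force: 0.0
```

Emit:
send_rows(
  targets=[
    {"gripper":-0.2,"x":0,"y":0,"z":0,"ax":0,"ay":0,"az":0},
    {"gripper":-0.2,"x":0,"y":0,"z":0,"ax":0,"ay":0,"az":0},
  ],
)

```text
clock: 12.67
position: [437.6, 40.6, 148.8]
ee_rot: [1.0, -0.02, 0.0, -0.0]
contact_force: [-0.3, 0.7, -1.2]
gripper_width: 51.3
grasp_force: 0.0
```

```bash
python3 -c "
from h import *
p,C=look();cv2.imwrite('pics/w6.png',cv2.resize(p[60:300,130:380,::-1],None,fx=2.4,fy=2.4))
for c,z in (('red',48),('green',38)):
    m=mask(p,c)&(C[...,1]>140)&(C[...,1]<260)&(abs(C[...,2]-z)<8)&(C[...,0]<-30); q=C[m]
    v,u=np.nonzero(m); print(c,len(q),q.min(0),q.max(0),u.min(),u.max(),v.min(),v.max())
    for x in range(-90,-40,5):
        a=q[abs(q[:,0]-x)<2.5]
        if len(a)>3: print(x,len(a),np.round([a[:,1].min(),a[:,1].max(),np.median(a[:,2])],1))
"
```

```text
[[-116.4  170.2  148.8]] [-0.3  0.7 -1.2] 51.308554772554686 0.0
ptr 138 [-51.1 171.7  49.4]
clip 203 [-79.4 170.8  37.9]
handle [-75.   77.1 107.9]
red 138 [-67.2629412  169.11471453  47.74216801] [-41.29737985 174.43052376  51.20022626] 249 255 100 129
-65 12 [170.8 171.7  49.6]
-60 21 [170.  173.5  49.6]
-55 30 [170.  173.5  49.3]
-50 30 [170.  173.5  49.7]
-45 32 [169.1 174.4  49.3]
green 203 [-90.91293425 167.02164569  36.13311555] [-62.45610152 174.57573202  39.44374289] 249 257 123 153
-90 34 [167.  174.6  37.9]
-85 43 [167.  174.6  38. ]
-80 40 [167.1 174.6  37.8]
-75 47 [167.1 174.6  37.9]
-70 25 [168.  173.6  37.9]
-65 13 [168.1 173.6  37.7]
```

View pics/w6.png

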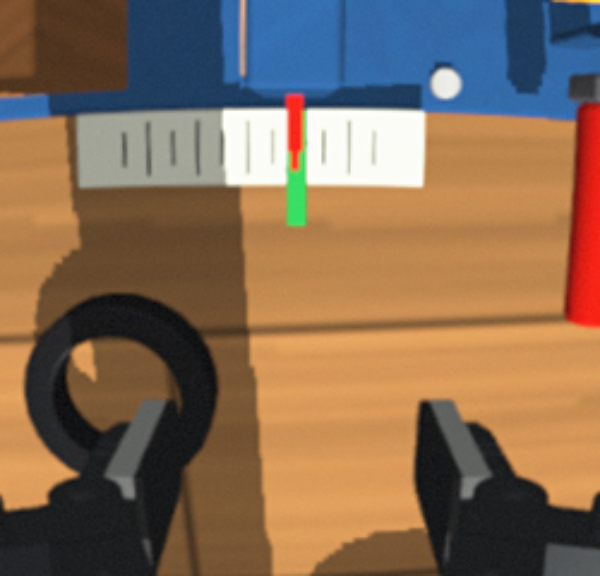

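The pointer's red tip (295,160) stands centred over the green clip (297,195). Next I'll flip the pawl down.

Emit:
send_rows(
  targets=[
    {"gripper":1,"x":2.9,"y":1.55,"z":-0.6,"ax":0,"ay":0,"az":0},
    {"gripper":1,"x":2.9,"y":1.55,"z":-0.6,"ax":0,"ay":0,"az":0},
    {"gripper":1,"x":2.9,"y":1.55,"z":-0.6,"ax":0,"ay":0,"az":0},
    {"gripper":1,"x":2.9,"y":1.55,"z":-0.6,"ax":0,"ay":0,"az":0},
    {"gripper":1,"x":0,"y":0,"z":0,"ax":0,"ay":0,"az":0},
  ],
)

```text
clock: 13.13
position: [556.1, -30.5, 172.8]
ee_rot: [1.0, -0.024, 0.002, 0.001]
contact_force: [0.8, -0.5, 0.3]
gripper_width: 0.1
grasp_force: 0.0
```

Emit:
send_rows(
  targets=[
    {"gripper":1,"x":0,"y":0,"z":1.2,"ax":0,"ay":0,"az":0},
    {"gripper":1,"x":0,"y":0,"z":1.2,"ax":0,"ay":0,"az":0},
    {"gripper":1,"x":0,"y":0,"z":1.2,"ax":0,"ay":0,"az":0},
    {"gripper":1,"x":0,"y":0,"z":0,"ax":0,"ay":0,"az":0},
    {"gripper":1,"x":0,"y":0,"z":0,"ax":0,"ay":0,"az":0},
  ],
)

```text
clock: 13.55
position: [550.4, -28.1, 135.8]
ee_rot: [1.0, -0.022, -0.001, 0.0]
contact_force: [1.2, 0.0, 0.9]
gripper_width: -0.2
grasp_force: 0.0
```

```bash
python3 -c "
from h import *
s=arm.read_state(); print(clampf(s['position'][None]),s['contact_force'],s['gripper_width']); p,C=yel()
for v in range(218,240,4): print(v,[ np.round(C[v,u]).tolist() for u in (240,253,264)])"
```

```text
[[ -0.69608821 106.50113918 135.77711416]] [1.18566149 0.02779631 0.91821323] -0.15152137864154377
123 13 [  7.  65. 129.] [  7.  64. 127.] [  7.  67. 131.]
131 973 [  5.  94. 137.] [-12.  48. 131.] [ 14. 104. 139.]
139 1043 [  1.  78. 141.] [-11.  50. 139.] [ 13.  95. 147.]
147 120 [  7.  69. 151.] [ -3.  64. 147.] [  7.  76. 155.]
155 121 [  7.  73. 159.] [ -1.  66. 155.] [  7.  79. 163.]
163 139 [  6.  76. 167.] [  4.  69. 163.] [ 10. 100. 171.]
171 626 [  3.  78. 177.] [ -7.  67. 171.] [  7.  93. 179.]
179 249 [  2.  71. 180.] [ -3.  68. 179.] [  8.  77. 182.]
218 [[-42.0, 120.0, 22.0], [-42.0, 107.0, 21.0], [2.0, 100.0, 135.0]]
222 [[-48.0, 120.0, 17.0], [-54.0, 107.0, 3.0], [0.0, 100.0, 136.0]]
226 [[-52.0, 120.0, 19.0], [10.0, 107.0, 166.0], [10.0, 101.0, 166.0]]
230 [[10.0, 113.0, 172.0], [10.0, 107.0, 172.0], [10.0, 101.0, 172.0]]
234 [[10.0, 113.0, 176.0], [10.0, 107.0, 177.0], [10.0, 102.0, 175.0]]
238 [[10.0, 113.0, 181.0], [10.0, 107.0, 181.0], [10.0, 102.0, 181.0]]
```

Emit:
send_rows(
  targets=[
    {"gripper":1,"x":0,"y":0.8,"z":0,"ax":0,"ay":0,"az":0},
    {"gripper":1,"x":0,"y":0.8,"z":-0.1,"ax":0,"ay":0,"az":0},
    {"gripper":1,"x":0,"y":0.7,"z":-0.1,"ax":0,"ay":0,"az":0},
    {"gripper":1,"x":0,"y":0.7,"z":-0.1,"ax":0,"ay":0,"az":0},
    {"gripper":1,"x":0,"y":0.7,"z":0,"ax":0,"ay":0,"az":0},
  ],
)

```text
clock: 14.02
position: [549.7, -65.0, 140.2]
ee_rot: [1.0, -0.022, 0.001, -0.0]
contact_force: [-0.3, 0.4, 0.4]
gripper_width: -0.2
grasp_force: 0.3
```

Emit:
send_rows(
  targets=[
    {"gripper":1,"x":0,"y":0.7,"z":0,"ax":0,"ay":0,"az":0},
    {"gripper":1,"x":0,"y":0.7,"z":0,"ax":0,"ay":0,"az":0},
    {"gripper":1,"x":0,"y":0.7,"z":0,"ax":0,"ay":0,"az":0},
    {"gripper":1,"x":0,"y":0.7,"z":0,"ax":0,"ay":0,"az":0},
    {"gripper":1,"x":0,"y":0,"z":0,"ax":0,"ay":0,"az":0},
  ],
)

```text
clock: 14.43
position: [547.9, -93.4, 139.2]
ee_rot: [1.0, -0.022, -0.0, 0.0]
contact_force: [0.2, -0.4, 0.0]
gripper_width: 0.3
grasp_force: 0.0
```

```bash
python3 -c "
from h import *
s=arm.read_state(); print(clampf(s['position'][None]),s['contact_force'],s['gripper_width']); p,C=yel()"
```

```text
[[ -0.42325825  41.14847186 139.18857455]] [ 0.24594801 -0.41206467  0.02717095] 0.274482315647945
131 22 [  6.  51. 138.] [  5.  48. 134.] [  7.  62. 139.]
139 227 [  6.  55. 143.] [  0.  36. 139.] [  8.  65. 147.]
147 361 [  6.  37. 152.] [ -7.   8. 147.] [  7.  55. 155.]
155 741 [  4.  23. 160.] [ -8.  10. 155.] [  7.  53. 163.]
163 349 [  4.  18. 165.] [ -7.  14. 163.] [ 14.  59. 171.]
171 244 [ 10.  56. 176.] [ -2.  27. 171.] [ 14.  63. 179.]
179 453 [  5.  60. 181.] [ -8.  28. 179.] [ 14.  63. 183.]
```

Emit:
send_rows(
  targets=[
    {"gripper":1,"x":0,"y":0.6,"z":0,"ax":0,"ay":0,"az":0},
    {"gripper":1,"x":0,"y":0.6,"z":0,"ax":0,"ay":0,"az":0},
    {"gripper":1,"x":0,"y":0.6,"z":0,"ax":0,"ay":0,"az":0},
    {"gripper":1,"x":0,"y":0.2,"z":0,"ax":0,"ay":0,"az":0},
    {"gripper":1,"x":0,"y":0,"z":-2,"ax":0,"ay":0,"az":0},
  ],
)

```text
clock: 14.9
position: [544.4, -112.3, 155.7]
ee_rot: [1.0, -0.022, -0.004, -0.0]
contact_force: [0.4, 1.0, -0.3]
gripper_width: -0.3
grasp_force: 0.0
```

Emit:
send_rows(
  targets=[
    {"gripper":1,"x":0,"y":0,"z":-4,"ax":0,"ay":0,"az":0},
    {"gripper":1,"x":0,"y":0,"z":-4,"ax":0,"ay":0,"az":0},
    {"gripper":1,"x":-3,"y":-2.5,"z":-1,"ax":0,"ay":0,"az":0},
    {"gripper":1,"x":-3,"y":-2.5,"z":-1,"ax":0,"ay":0,"az":0},
    {"gripper":1,"x":-3,"y":-2.5,"z":0,"ax":0,"ay":0,"az":0},
  ],
)

```text
clock: 15.32
position: [461.0, -32.7, 261.7]
ee_rot: [1.0, -0.022, 0.002, -0.0]
contact_force: [0.1, 1.0, 1.4]
gripper_width: -0.3
grasp_force: 0.0
```

Emit:
send_rows(
  targets=[
    {"gripper":1,"x":0,"y":0,"z":0,"ax":0,"ay":0,"az":0},
    {"gripper":1,"x":0,"y":0,"z":0,"ax":0,"ay":0,"az":0},
    {"gripper":1,"x":0,"y":0,"z":0,"ax":0,"ay":0,"az":0},
  ],
)

```text
clock: 15.57
position: [460.9, -33.1, 259.8]
ee_rot: [1.0, -0.021, 0.001, -0.0]
contact_force: [-0.1, -0.3, -0.2]
gripper_width: 0.0
grasp_force: 0.0
```

```bash
python3 -c "
from h import *
yel(); p,C=look();cv2.imwrite('pics/w7.png',cv2.resize(p[:,:,::-1],None,fx=1.5,fy=1.5))"
```

```text
131 42 [ -1.  62. 137.] [ -9.   3. 134.] [  6.  63. 139.]
139 627 [ -1.  28. 145.] [ -9.   5. 139.] [  6.  61. 147.]
147 12 [ -4.  43. 148.] [ -8.  42. 147.] [  1.  43. 154.]
155 13 [ -2.  43. 160.] [ -8.  42. 155.] [  5.  44. 162.]
163 49 [ -2.  43. 168.] [-14.  42. 163.] [ 12.  44. 171.]
171 186 [ -1.  41. 178.] [-14.  37. 171.] [ 13.  43. 179.]
179 69 [ -0.  40. 179.] [-12.  38. 179.] [ 13.  43. 181.]
[[-89.6  97.3 259.5]] [ 0.6 -0.5 -0.4] 0.1810983729052736 0.0
ptr 48 [-52.9 170.9  49.6]
clip 129 [-77.3 169.5  37.9]
handle [-75.   74.3 108.1]
```

View pics/w7.png

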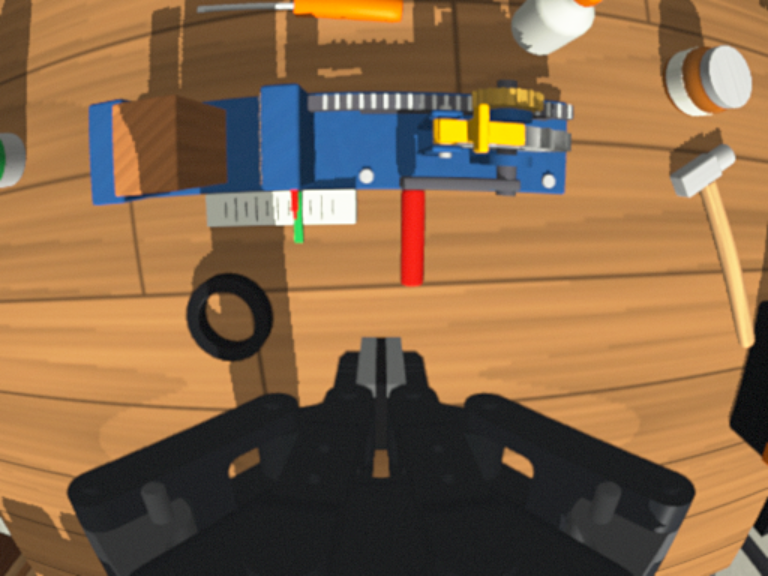

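The pawl is down again (480,130), the pointer is over the clip (296,205), the block and the other things are where they were, and the arm is clear.

```bash
python3 -c "
from bench import arm
print(arm.job_done())"
```

```text
the job is handed in; nothing more can be done
None
```

The clamp is open with its pointer over the green clip (within about 1 mm by camera), the pawl is back down on the teeth, nothing else was moved, and the job was handed in at about 16 s of robot time.

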